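# Leave a washed brewing kettle's ball valve half open to drain over a jar

## Robot

A 6-joint arm with a two-finger parallel gripper is mounted at the origin on a cart in front of the work surface, level with it; the furniture and walls round the work are solid. World frame = base frame: x ahead of the robot, y to its left, z up, the work surface at z = 0. Lengths are in mm, angles in rad, forces in N, time in s.
With the tool pointing down it reaches from about 275 to 850 mm from the base axis. Payload 19 kg.
Tool frame: the origin (TCP) lies on the centre line of the jaws, within the pads' length; the fingertips stand tcp_to_tips ahead of it and the grasp point (between the pads) is the TCP (tcp_to_tips is the distance from the TCP to the fingertips, in mm); z points along the fingers, y is the line along which they close (so a half turn about z gives the same grasp; the last joint's range is limited). The gripper opens to 85 mm and grips with 20 to 120 N. Pads are 22 mm wide; open, the fingers measure 114 mm over their backs; the gripper's body (76 mm by 85 mm) begins 54 mm behind the grasp point. The pads swing forward as they close: fully open they stand 13 mm farther back than shut.
Start: joints at [-1.474, 0.15, 1.437, -0, 1.554, -0.134], TCP at [131.511, -559.73, 250.267] pointing down, gripper open.
Joint ranges: [-2.8, 2.8], [-0.68, 2.1], [0.12, 2.68], [-1.39, 4.53], [0.16, 2.79], [-2.81, 2.81]. Speed limits (rad/s): [1.89, 1.89, 2.22, 3.01, 3.01, 3.01].

## Interface

Orientations are given as [roll, pitch, yaw] about the fixed x, y, z axes, in that order (R = Rz(yaw) Ry(pitch) Rx(roll)).
In Python, from plant import * gives the robot as it stands.
- The arm moves only by the tool move_arm, never from a script. Its argument "commands" is a list of rows, each a list of 6 numbers: the shift along the tool's x, y, z scaled (see below), then the turn, a rotation vector about the tool's x, y, z scaled (see below). In form: [[tx, ty, tz, rx, ry, rz], ...]. A call has 1 to 12 rows; each row shifts and turns the commanded pose from where the row before left it, along the tool's axes as they then stand; what a row does not reach is not made up. The controller multiplies each number of a shift by 40 mm and each number of a turn by 180 degrees. A row lasts 1/12 s, in which the tool goes at most 41.7 mm and 7.16 degrees, less where a joint would pass 70% of its speed; a pose out of reach is approached as far as the arm can. A call with a number of a shift or a turn outside -1 to 1 is refused whole. A call with a gripper value outside its range is refused whole. "fingers" is the opening, from -1 (shut) to 1 (fully open), set as the call begins (left out, the last holds). The fingers move at their own pace and stop on an object; "newtons" is the grip in N (left out, the last holds). Time passes only in rows, so rows that do not move let the fingers close. It gives the time, the measured TCP pose, the force, the opening and the grip force at its end, in the units of the state.
- get_state(): the state, without advancing time (a new reading comes with each control period).
- capture(name): name is "side" or "top" or "wrist"; returns a dict with "image" (400x640x3 uint8, blue, green, red), "z_map" (400x640 float32, mm along the optical axis (not along the pixel's ray), 0 where there is no reading), "mtx" (3x3 intrinsics, pixels), "eye" and "rotation" of the camera in the world. Camera axes: x right, y up, looking along -z (the intrinsics and any distortion apply to the point x, -y, -z); pixel columns grow to the right and rows downward; lengths in mm; the calibration is good to about 2 mm. A picture is of the moment at which its call begins.
- sign_off(): hands the job in; it is judged then, once.
Trained networks look in the newest picture that a camera, given by its name, has taken for a name from the list of things; names that differ only in an ending like _2 or _b are one class to them, and where a whole thing is asked for, a point or a joint stands for the part that bears it (a point fixed in the world has none). Each returns a list of dicts, best first, with "confidence" (0 to 1); they miss things now and then, are a little off and sometimes report something else, mostly with a low value. They report only what shows in the picture. A call takes as long as a camera call. They do not tell look-alikes from the thing itself.
- cut_out(camera, target): "pixels" (400x640 bool, what is visible of it) and "bbox" ([left, top, width, height] in pixels, round what is visible of it).
The state is a dict: "clock": time; "qpos": joint angles; "qvel": joint speeds; "joint_efforts": joint torques, N m; "position": TCP position; "tool_rot": TCP orientation; "contact_force": force on the tool from outside, world axes, zero at the start; "ft_torque": the same for the moment, N m; "finger_gap": opening from 0.0 (shut) to 1.0 (fully open); "grip_force": force on a finger pad.
Only numpy, scipy, OpenCV 4.12 (cv2) and the standard library are available. Lean on these libraries where they do the work, as an engineer would, in place of code of your own. Each camera call takes 0.05 s, during which the arm holds its last target. There are 200 camera calls.

## Task

The steel brewing kettle has just been washed and water is still trapped round the ball of its valve. Stand the glass jar upright on the worktop directly under the spout, so that drips will fall into its mouth, and only then turn the blue lever to half open, midway between shut (across the pipe) and fully open (along it), in line with the red mark on the plate below it. Leave the jar and the lever like that, keep the jar upright all the time, and do not disturb the other things.

Things in the scene. Friction and masses are not known exactly. Their poses are not given: they have to be found in the camera images.
- brew_kettle: Fixed steel kettle, 220 mm across, wall from 130 to 340 mm above the worktop, on a round stand (seat 224 mm across, 4 legs). Origin on the wooden worktop (z = -0.0065) under its centre; +x to its back, so valve and spout stick out along -x, roughly to the robot. Dial thermometer: 30 mm out of the wall, right of the valve, 250 mm up. Side handles: 140 mm to +y and -y, 300 mm up.
- spout_mouth (a point): Centre of the lower end of the spout, a steel tube 23 mm wide (collar 28) pointing straight down; 132 mm above the worktop, 207 mm from the kettle's centre along its -x. Elbow, pipe and valve lie above and behind it (+x), so a vertical gripper on a jar below would hit them; in front (-x) there is free space.
- valve_pivot (a point): Point on the lever's vertical turning axis, at its steel strap: 165 mm from the kettle's centre along -x, 205 mm above the worktop, 55 mm before the kettle wall. The valve body below is 41 mm across; a round plate of 60 mm diameter just under the strap has black lines for shut and open and a longer red line for half open.
- valve_lever (a joint): Lever angle, rad: 0 = shut, lever points along the kettle's +y (across the pipe); 1.571 = fully open, along the kettle's -x (over the spout). Grows counter-clockwise seen from above; half open is 0.785. Stops at 0 and 1.571; starts within 0.08 of shut. Stiff (about 0.25 N m of friction), no spring, stays where left.
- lever_grip (a point): On the axis of the lever's blue round sleeve, 85 mm from the turning axis, 6 mm above the pivot point; moves with the lever. Sleeve 16 mm thick, level, from 44 to 126 mm from the turning axis. When shut, the kettle wall is about 95 mm behind it and rises 130 mm above it: a wide gripper should lean away from the kettle.
- jam_jar: Loose open clear glass jar, 64 mm across over the lower 85 mm, then a neck 52 mm across up to 98 mm; mouth about 40 mm inside; 0.35 kg. Origin at the centre of its underside, z up along its axis. It starts upright on the black hob, whose glass is at z = 0.
- white_beaker: Loose white beaker, 85 mm across, 96 mm high, on the hob; origin under its centre. Leave alone.
- small_glass: Loose clear drinking glass, 79 mm across, 90 mm high, on the hob; origin under its centre. Leave alone.
- wooden_spoon: Loose wooden spoon, 315 mm along its x, 45 mm wide, 15 mm high, lying near the front edge of the worktop; origin under its middle. Leave alone.
- dish_brush: Loose purple dish brush, 272 mm along its y, 36 mm wide, 62 mm high, lying on the worktop beside the sink; origin under its middle. Leave alone.
- lemon: Loose lemon, 72 x 57 x 58 mm, on a fixed chopping board 22 mm thick on the hob; origin under its middle. Leave alone.
- garlic: Loose garlic bulb, 54 mm across, on the same board; origin under its middle. Leave alone.
Not all that is in view belongs to the job. Leave any pink or turquoise look-alike of the jam_jar alone.

How it is judged (in metres and radians):
On the way, in this order (a step that is already met when the one before it is completed fails the run):
1. the jar stands upright on the worktop under the spout, let go, with the valve still shut (horizontal distance between jam_jar and spout_mouth below 0.02 m and angle between jam_jar's own z axis and vertical below 0.08 rad and height (world z) of jam_jar below -0.002 m and contact force between the fingers and jam_jar below 0.3 N and value of joint valve_lever below 0.2 rad), for 0.2 s.
2. the lever is at half open (value of joint valve_lever between 0.655 and 0.915 rad), for 0.2 s.
At the end, for the whole second after the job is handed in: The jar stands upright (within 5 degrees) and at rest on the worktop with its axis within 20 mm of the spout's axis, and the lever rests within about 7 degrees (0.13 rad) of half open (0.785 rad), i.e. between 0.655 and 0.915 (all of step 2 and horizontal distance between jam_jar and spout_mouth below 0.02 m and angle between jam_jar's own z axis and vertical below 0.08 rad and height (world z) of jam_jar below -0.002 m and linear speed of jam_jar below 0.02 m/s and velocity of joint valve_lever between -0.03 and 0.03 rad/s); the robot touches nothing.
It fails at once if the valve is opened (lever past 0.2 rad) while the jar is not under the spout (more than 30 mm off) (value of joint valve_lever above 0.2 rad and horizontal distance between jam_jar and spout_mouth above 0.03 m).
It fails at once if the jar is tipped by more than 30 degrees (angle between jam_jar's own z axis and vertical above 0.52 rad).
It fails at once if the white beaker, the glass, the wooden spoon, the dish brush, the lemon or the garlic is moved by more than 30 mm (distance of any of white_beaker, small_glass, wooden_spoon, dish_brush, lemon, garlic from where it was at the start of the episode above 0.03 m).
It also fails if it takes over 53 s, if anything falls off the work surface, if the arm or the gripper's body presses on something with over 40 N, if the wrist force passes 120 N, or if a joint passes its speed limit or range.

## Working session

There is one attempt and no reset: what is moved stays moved. The work goes in short steps, Python scripts to look and compute and a tool call to move; the robot and the scene stay as the last step left them, time stands still between calls to the robot, and variables do not carry over. Pictures are saved under pics/ and viewed, at most 10 in all, crops included, and the job is handed in when it is done.

Besides the shell and the picture viewer there is one more tool, called after "Emit:" as name([rows], argument=value, ...), one row to a line, values as JSON. move_arm: Moves the arm, as the interface text tells. Its arguments: {"type":"object","properties":{"commands":{"type":"array","items":{"type":"array","items":{"type":"number"}}},"fingers":{"type":"number"},"newtons":{"type":"number"}},"required":["commands"]}

```bash
mkdir -p pics; ls; cat > h.py <<'E'
from plant import *
import numpy as np, cv2
from scipy.spatial.transform import Rotation as R
def world(c,u,v,z=None):
    K=np.array(c["mtx"]);u=np.atleast_1d(u).astype(int);v=np.atleast_1d(v).astype(int)
    d=c["z_map"][v,u] if z is None else z
    p=np.stack([(u-K[0,2])/K[0,0]*d,-(v-K[1,2])/K[1,1]*d,-d*np.ones(len(u))],1)
    return p@np.array(c["rotation"]).T+np.array(c["eye"])
def ray(c,u,v):
    K=np.array(c["mtx"]);d=np.array([(u-K[0,2])/K[0,0],-(v-K[1,2])/K[1,1],-1.])
    return np.array(c["eye"]),np.array(c["rotation"])@d
def at_z(c,u,v,z):
    e,d=ray(c,u,v);return e+d*(z-e[2])/d[2]
E
python3 - <<'E'
from h import *
c={n:capture(n) for n in("side","top")}
cv2.imwrite("pics/side.png",c["side"]["image"]);cv2.imwrite("pics/top.png",c["top"]["image"])
print(get_state())
for n in c:
    print(n,{k:v for k,v in c[n].items() if k not in("image","z_map")})
    for t in["jam_jar","brew_kettle","valve_lever","white_beaker","small_glass"]:
        for o in cut_out(n,t):
            v,u=np.nonzero(o["pixels"]&(c[n]["z_map"]>0))
            print(n,t,round(o["confidence"],2),o["bbox"],np.median(world(c[n],u,v),0).round() if len(u) else None)
E
```

```text
pics
{'clock': 0.1, 'qpos': array([-1.47400708e+00,  1.50953013e-01,  1.43791004e+00,  1.56479205e-05,
        1.55382682e+00, -1.33968392e-01]), 'qvel': array([ 9.72792983e-04, -8.08972348e-04, -5.09910341e-04, -4.71192528e-05,
       -4.49061866e-04,  1.79215107e-05]), 'joint_efforts': array([ 5.11882565e-03, -7.14383769e+01, -5.71794248e+01, -7.34474429e-05,
        7.25127131e-03, -4.02540422e-06]), 'position': array([ 131.49583107, -559.56785524,  249.75447602]), 'tool_rot': array([-3.14050736e+00, -1.62057944e-04,  2.30757276e-01]), 'contact_force': array([-0.66373001,  0.05524417, -0.26933999]), 'ft_torque': array([ 0.07816325, -0.00360233, -0.03537727]), 'grip_force': 0.0, 'finger_gap': 0.9988242265856325}
side {'mtx': array([[365.88382641,   0.        , 316.51013162],
       [  0.        , 365.88382641, 193.21378706],
       [  0.        ,   0.        ,   1.        ]]), 'eye': array([  598.39327607, -1148.84019142,   612.84592535]), 'rotation': array([ 1.18516953, -0.0226753 ,  0.02791806])}Traceback (most recent call last):
  File "<stdin>", line 10, in <module>
  File "h.py", line 8, in world
    return p@np.array(c["rotation"]).T+np.array(c["eye"])
           ~~~~~~~~~~~~~~~~~~~~~~~~~~~^~~~~~~~~~~~~~~~~~~
ValueError: operands could not be broadcast together with shapes (629,) (3,)
```

```bash
sed -i 's/np.array(c\["rotation"\])/R.from_euler("xyz",c["rotation"]).as_matrix()/' h.py
python3 - <<'E'
from h import *
import plant; print([k for k in dir(plant) if k[0]!='_'])
try: print(tcp_to_tips)
except Exception as e: print(e)
c={n:capture(n) for n in("side","top")}
for n in c:
    print(n,{k:v for k,v in c[n].items() if k not in("image","z_map")})
    for t in["jam_jar","brew_kettle","valve_lever","white_beaker","small_glass"]:
        for o in cut_out(n,t):
            v,u=np.nonzero(o["pixels"]&(c[n]["z_map"]>0))
            print(n,t,round(o["confidence"],2),o["bbox"],np.median(world(c[n],u,v),0).round() if len(u) else None)
E
```

```text
['IKError', 'capture', 'cut_out', 'get_state', 'sign_off', 'tcp_to_tips']
19.0
side {'mtx': array([[365.88382641,   0.        , 316.51013162],
       [  0.        , 365.88382641, 193.21378706],
       [  0.        ,   0.        ,   1.        ]]), 'eye': array([  598.39327607, -1148.84019142,   612.84592535]), 'rotation': array([ 1.18516953, -0.0226753 ,  0.02791806])}
side jam_jar 0.8 [329.9, 223.7, 23.6, 37.8] [ 658. -176.   61.]
side jam_jar 0.78 [325.1, 210.7, 20.1, 36.5] [628. -65.  71.]
side jam_jar 0.75 [288.6, 223.1, 24.0, 31.2] [ 538. -152.   54.]
side jam_jar 0.2 [309.0, 153.3, 15.1, 9.5] [562. 262. 203.]
side brew_kettle 0.79 [307.8, 111.5, 78.8, 100.9] [716. 207. 217.]
side valve_lever 0.62 [290.6, 222.3, 18.8, 33.5] [ 536. -152.   57.]
side valve_lever 0.55 [308.7, 151.6, 16.8, 10.6] [567. 260. 201.]
side white_beaker 0.6 [359.9, 209.4, 22.3, 36.4] [751. -81.  68.]
side white_beaker 0.56 [311.9, 114.3, 81.2, 98.6] [718. 208. 209.]
side white_beaker 0.39 [290.8, 222.2, 20.2, 33.2] [ 538. -152.   55.]
side small_glass 0.67 [366.1, 238.2, 31.7, 11.9] [ 772. -193.   75.]
top {'mtx': array([[517.11207245,   0.        , 318.48260993],
       [  0.        , 517.11207245, 198.91070701],
       [  0.        ,   0.        ,   1.        ]]), 'eye': array([-381.3746447 ,  381.19618152, 1455.11812703]), 'rotation': array([ 0.63779911, -0.00941527, -1.9204929 ])}
top jam_jar 0.85 [320.3, 170.7, 17.9, 31.5] [620. -38.  62.]
top jam_jar 0.78 [354.0, 186.1, 10.9, 30.6] [ 534. -104.   67.]
top jam_jar 0.66 [345.4, 158.9, 22.3, 29.1] [ 642. -145.   64.]
top brew_kettle 0.75 [172.7, 105.3, 99.3, 121.5] [662. 302. 303.]
top valve_lever 0.78 [223.3, 188.3, 37.6, 28.5] [557. 275. 208.]
top white_beaker 0.97 [306.9, 142.4, 27.5, 35.7] [757. -51.  61.]
top small_glass 0.61 [352.3, 132.0, 12.9, 31.9] [ 772. -200.   59.]
```

View pics/side.png

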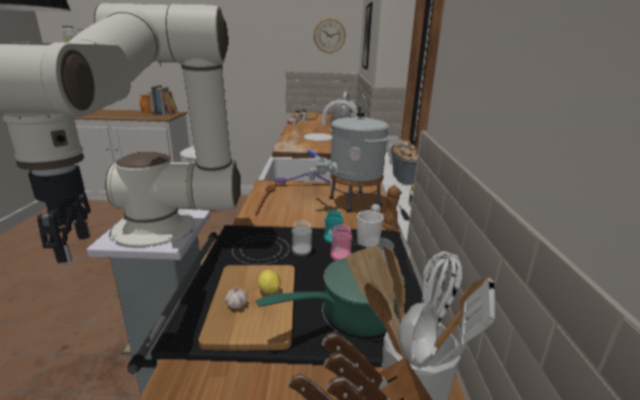

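View pics/top.png

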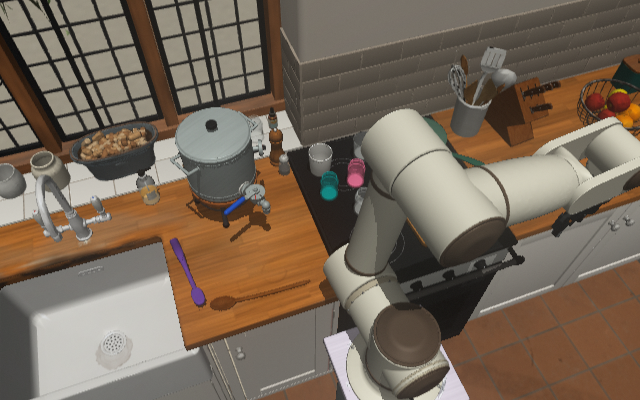

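```bash
cat >> h.py <<'E'
from scipy.optimize import least_squares
def circ(P,r=None):
    f=lambda a:np.hypot(P[:,0]-a[0],P[:,1]-a[1])-(r or a[2])
    return least_squares(f,[*P[:,:2].mean(0)+[40,0],r or 40],loss="soft_l1",f_scale=3).x
E
python3 - <<'E'
from h import *
c={n:capture(n) for n in("side","top")}
for n in c:
    o=cut_out(n,"brew_kettle")[0];m=cv2.erode(o["pixels"].astype(np.uint8),np.ones((3,3)))>0
    v,u=np.nonzero(m&(c[n]["z_map"]>0));P=world(c[n],u,v)
    for lo,hi in((160,230),(230,290),(270,325)):
        Q=P[(P[:,2]>lo)&(P[:,2]<hi)];a=circ(Q,110)
        d=np.hypot(*(Q[:,:2]-a[:2]).T)-110
        print(n,lo,len(Q),a.round(1),np.percentile(d,[10,50,90]).round(1))
    for o in cut_out(n,"valve_lever")[:2]:
        v,u=np.nonzero(o["pixels"]);im=c[n]["image"][v,u].astype(int)
        b=(im[:,0]>im[:,2]+60)&(c[n]["z_map"][v,u]>0);P=world(c[n],u[b],v[b])
        if len(P)>5: print(n,"blue",len(P),P.min(0).round(),P.max(0).round(),np.median(P,0).round())
a=c["side"]["image"][200:275,270:370];b=c["top"]["image"][165:240,200:300]
cv2.imwrite("pics/crop.png",np.hstack([cv2.resize(x,None,fx=4,fy=4,interpolation=2) for x in(a,b)]))
for o in cut_out("side","jam_jar"):
    v,u=np.nonzero(o["pixels"]&(c["side"]["z_map"]>0));P=world(c["side"],u,v)
    print(o["bbox"],np.percentile(P,[2,50,98],0).round().tolist(),at_z(c["side"],o["bbox"][0]+o["bbox"][2]/2,sum(o["bbox"][1::2]),0).round())
E
```

```text
side 160 1012 [732.1 297.2 110. ] [-4.1  0.  44.6]
side 230 811 [735.  296.9 110. ] [-3.5 -0.6 29.5]
side 270 759 [735.7 297.3 110. ] [-3.6 -0.1  5.2]
side blue 22 [532. 258. 199.] [566. 314. 211.] [549. 286. 206.]
side blue 21 [532. 258. 199.] [562. 314. 211.] [549. 286. 206.]
top 160 1389 [730.8 293.5 110. ] [-7.1 -0.5 72.2]
top 230 913 [735.4 297.8 110. ] [-2.4  0.   3.8]
top 270 860 [735.1 298.7 110. ] [-2.6  0.1  6.8]
top blue 105 [523. 262. 199.] [565. 331. 219.] [545. 296. 210.]
[323.7, 215.7, 19.6, 26.1] [[609.0, -77.0, 6.0], [628.0, -66.0, 73.0], [661.0, -18.0, 95.0]] [639. -68.   0.]
[329.5, 227.2, 23.1, 32.1] [[630.0, -185.0, 6.0], [657.0, -176.0, 61.0], [687.0, -125.0, 94.0]] [ 661. -176.    0.]
[289.6, 222.4, 22.1, 33.0] [[505.0, -161.0, -1.0], [536.0, -151.0, 54.0], [565.0, -101.0, 94.0]] [ 535. -161.    0.]
```

View pics/crop.png

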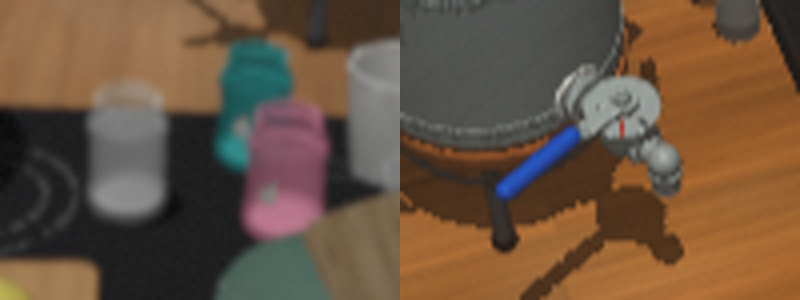

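```bash
python3 - <<'E'
from h import *
c=capture("wrist");s=get_state()
T=R.from_euler("xyz",s["tool_rot"])
print("eye in tool",T.inv().apply(c["eye"]-s["position"]).round(1),"cam axes in tool\n",(T.inv()*R.from_euler("xyz",c["rotation"])).as_matrix().round(2),c["mtx"].round().tolist())
t=capture("top")
o=cut_out("top","valve_lever")[0]
m=np.zeros((400,640),bool);m[165:240,200:300]=1
v,u=np.nonzero(m&(t["z_map"]>0));P=world(t,u,v);im=t["image"][v,u].astype(int)
b=(im[:,0]>im[:,2]+60)&(P[:,2]>190)&(P[:,2]<230)
B=P[b];mu=B.mean(0);w=np.linalg.svd(B-mu)[2][0];pr=(B-mu)@w
print("blue",mu.round(1),w.round(3),(mu+w*pr.min()).round(1),(mu+w*pr.max()).round(1))
d=np.hypot(P[:,0]-735.2,P[:,1]-297.7)
Q=P[(d>125)&(P[:,2]>130)&(P[:,2]<230)&~b]
for lo,hi in((125,145),(145,160),(160,180),(180,195),(195,205)):
    q=Q[(Q[:,2]>lo)&(Q[:,2]<hi)];
    if len(q):print(lo,len(q),np.percentile(q,[5,50,95],0).round().tolist())
q=Q[np.argsort(-np.hypot(Q[:,0]-735.2,Q[:,1]-297.7))[:12]];print(q.round())
red=(im[:,2]>im[:,1]+70)&(im[:,2]>im[:,0]+70)&(P[:,2]>180);print("red",P[red].round(),u[red],v[red])
E
```

```text
eye in tool [  74.8    0.  -123.5] cam axes in tool
 [[-0.    0.96  0.29]
 [ 1.   -0.    0.  ]
 [ 0.    0.29 -0.96]] [[324.0, 0.0, 315.0], [0.0, 324.0, 201.0], [0.0, 0.0, 1.0]]
blue [543.8 298.3 210. ] [-0.468  0.884 -0.017] [562.8 262.4 210.6] [525.9 332.1 209.3]
125 18 [[539.0, 194.0, 131.0], [543.0, 204.0, 135.0], [548.0, 213.0, 144.0]]
145 33 [[539.0, 194.0, 146.0], [545.0, 210.0, 152.0], [574.0, 232.0, 159.0]]
160 124 [[539.0, 194.0, 161.0], [561.0, 212.0, 170.0], [584.0, 241.0, 177.0]]
180 134 [[564.0, 198.0, 187.0], [587.0, 217.0, 192.0], [615.0, 245.0, 195.0]]
195 105 [[555.0, 205.0, 195.0], [578.0, 232.0, 199.0], [601.0, 267.0, 204.0]]
[[536. 199. 165.]
 [537. 198. 168.]
 [535. 203. 152.]
 [540. 195. 152.]
 [537. 201. 169.]
 [540. 197. 170.]
 [539. 199. 146.]
 [539. 199. 150.]
 [536. 205. 167.]
 [542. 194. 160.]
 [539. 200. 135.]
 [542. 193. 164.]]
red [[572. 227. 193.]
 [565. 228. 197.]
 [568. 228. 189.]
 [562. 230. 193.]] [255 255 255 255] [195 196 197 198]
```

Emit:
move_arm([
  [0.66,-0.57,0,0,0,0],
  [0.66,-0.57,0,0,0,0],
  [0.66,-0.57,0,0,0,0],
  [0.66,-0.57,0,0,0,0],
  [0.66,-0.57,0,0,0,0],
  [0.66,-0.57,0,0,0,0],
  [0.66,-0.57,0,0,0,0],
  [0.66,-0.57,0,0,0,0],
  [0.66,-0.57,0,0,0,0],
  [0.66,-0.57,0,0,0,0],
  [0.66,-0.57,0,0,0,0],
  [0.66,-0.57,0,0,0,0],
], fingers=1)

```text
clock: 2.25
position: [378.0, -219.3, 250.6]
tool_rot: [3.141, -0.0, 0.231]
contact_force: [0.8, -0.5, -0.1]
finger_gap: 0.995
grip_force: 0.0
```

Emit:
move_arm([
  [0.66,-0.57,0,0,0,0],
  [0.66,-0.57,0,0,0,0],
  [0.66,-0.57,0,0,0,0],
  [0.66,-0.57,0,0,0,0],
  [0,0,0,0,0,0.03],
  [0,0,0,0,0,0.03],
  [0,0,0,0,0,0.03],
  [0,0,0,0,0,0.03],
  [0,0,0,0,0,0.03],
  [0,0,0,0,0,0],
  [0,0,0,0,0,0],
])

```text
clock: 3.17
position: [459.3, -108.0, 250.4]
tool_rot: [-3.142, -0.0, -0.238]
contact_force: [-0.3, -0.7, -0.1]
finger_gap: 1.0
grip_force: 0.0
```

```bash
python3 - <<'E'
from h import *
w=capture("wrist");cv2.imwrite("pics/w1.png",w["image"]);s=get_state();print(s["qpos"].round(3))
for o in cut_out("wrist","jam_jar"):
    m=o["pixels"]&(w["z_map"]>0);v,u=np.nonzero(m);P=world(w,u,v)
    print(round(o["confidence"],2),o["bbox"],np.percentile(P,[2,50,98],0).round().tolist() if len(u) else 0)
    for lo,hi,r in((15,75,32),(88,100,26)):
        Q=P[(P[:,2]>lo)&(P[:,2]<hi)]
        if len(Q)>20:print(lo,len(Q),circ(Q,r).round(1))
E
```

```text
[-0.395 -0.067  1.664  0.     1.545  1.413]
0.96 [142.5, 0.0, 101.8, 49.3] [[606.0, -72.0, 6.0], [616.0, -46.0, 59.0], [653.0, -15.0, 98.0]]
15 1656 [639.2 -44.3  32. ]
88 614 [638.  -43.5  26. ]
0.68 [280.6, 59.3, 69.8, 73.8] [[507.0, -155.0, 6.0], [536.0, -128.0, 9.0], [562.0, -100.0, 98.0]]
15 119 [ 563.6 -158.5   32. ]
88 945 [ 534.2 -127.1   26. ]
```

View pics/w1.png

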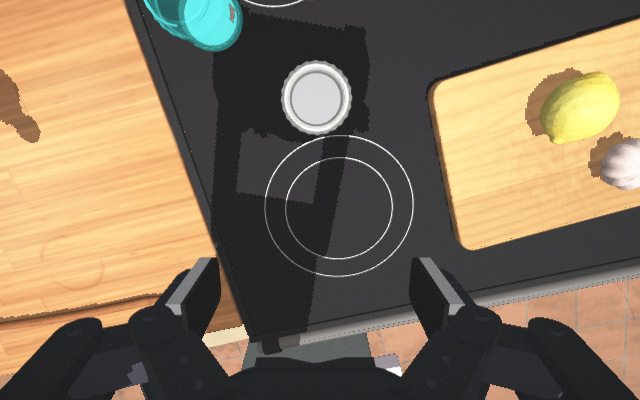

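Emit:
move_arm([
  [0,0,0,0,0.035,0],
  [0,0,0,0,0.035,0],
  [0,0,0,0,0.035,0],
  [0,0,0,0,0.035,0],
  [0,0,0,0,0.035,0],
  [0,0,0,0,0.035,0],
  [0,0,0,0,0,0],
  [0,0,0,0,0,0],
])

```text
clock: 3.93
position: [458.5, -107.9, 250.5]
tool_rot: [3.14, -0.658, -0.239]
contact_force: [0.2, 0.4, 0.4]
finger_gap: 0.999
grip_force: 0.0
```

```bash
cat >> h.py <<'E'
# arm model: p=[H,a1,e,L1,L2,off,D]; elbow offset e perpendicular to forearm
def fk(q,p):
    H,a1,e,L1,L2,off,D=p
    r=lambda ax,a:R.from_euler(ax,a).as_matrix()
    A=r("z",q[0]);x=A@np.array([a1,off,H]);A=A@r("y",q[1]);x=x+A@[0,0,L1]
    A=A@r("y",q[2]);x=x+A@[e,0,L2];A=A@r("z",q[3])@r("y",q[4])
    x=x+A@[0,0,D];A=A@r("z",q[5]+np.pi)
    return x,A
E
python3 - <<'E'
from h import *
s=get_state();print(repr(s["qpos"]),s["position"],s["tool_rot"])
D=[([-1.47400708e+00,1.50953013e-01,1.43791004e+00,1.56e-05,1.55382682,-.133968],[131.496,-559.568,249.754],[-3.1405,0,.23076]),
([-.395,-.067,1.664,0,1.545,1.413],[459.3,-108,250.4],[-3.142,0,-.238]),(s["qpos"],s["position"],s["tool_rot"])]
for q,x,r in D:
    print((R.from_matrix(fk(np.array(q),[0]*7)[1]).inv()*R.from_euler("xyz",r)).as_rotvec().round(3))
f=lambda p:np.concatenate([fk(np.array(q),p)[0]-x for q,x,_ in D])
o=least_squares(f,[100,0,0,480,500,77,300]);print(o.x.round(1),o.fun.round(1))
E
```

```text
array([-0.49719578, -0.48036047,  2.09749691,  0.20030616,  0.89217743,
        1.23831141]) [ 458.49718028 -107.94821437  250.45458347] [ 3.14041676 -0.65813263 -0.23925585]
[-0.    -0.    -1.571]
[-0.00e+00  1.00e-03 -1.57e+00]
[ 0.     0.    -1.571]
[ 30.8  27.  -52.8 482.2 469.7  77.  302. ] [ 0.2 -0.   0.  -0.1 -0.1 -0.  -0.  -0.1  0. ]
```

```bash
sed -i 's/q\[5\]+np.pi)/q[5]+np.pi\/2)/' h.py; cat >> h.py <<'E'
PM=[30.8,27,-52.8,482.2,469.7,77,302]
LO=np.array([-2.8,-.68,.12,-1.39,.16,-2.81]);HI=np.array([2.8,2.1,2.68,4.53,2.79,2.81])
def tool(az,el):
    z=np.array([np.cos(az)*np.cos(el),np.sin(az)*np.cos(el),-np.sin(el)]);y=np.array([np.sin(az),-np.cos(az),0])
    return np.stack([np.cross(y,z),y,z],1)
def ik(x,A,q0,p=PM):
    def f(q):
        X,B=fk(q,p);return np.r_[(X-x)/100,R.from_matrix(A.T@B).as_rotvec()]
    o=least_squares(f,np.clip(q0,LO+.01,HI-.01),bounds=(LO,HI));return o.x,np.abs(o.fun).max()
def step(x,A):
    s=get_state();B=R.from_euler("xyz",s["tool_rot"]).as_matrix()
    return (B.T@(np.array(x)-s["position"])).round(1),np.rad2deg(R.from_matrix(B.T@A).as_rotvec()).round(1)
E
python3 - <<'E'
from h import *
q0=get_state()["qpos"]
for nm,x in(("pick",(535,-128,48)),("place",(549,207,42))):
  for el in(.4,.52,.65):
    for d in np.arange(-1.0,1.8,.2):
      b=None
      for q4 in(.2,1.,1.57,2.5,-.8):
        g=q0.copy();g[0]=np.arctan2(x[1],x[0])-.2;g[3]=q4;g[5]=1.4-q4
        q,e=ik(np.array(x,float),tool(d,el),g)
        if e<1e-3 and np.abs(q[5])<2.7 and q[4]>.25:
            b=q if b is None or np.abs(q-q0).max()<np.abs(b-q0).max() else b
      if b is not None:print(nm,el,round(d,1),b.round(2))
E
```

```text
pick 0.4 -0.8 [-0.02 -0.02  2.52  4.29  0.8  -2.2 ]
pick 0.4 -0.6 [-0.16 -0.11  2.61  3.88  0.63 -2.02]
pick 0.4 -0.4 [-0.35 -0.18  2.67  3.24  0.51 -1.63]
pick 0.4 -0.2 [-0.56 -0.2   2.68  2.51  0.58 -1.16]
pick 0.4 -0.0 [-0.73 -0.16  2.65  2.03  0.76 -0.94]
pick 0.4 0.2 [-0.85 -0.08  2.58  1.74  0.95 -0.88]
pick 0.4 0.4 [-0.92  0.02  2.49  1.52  1.1  -0.87]
pick 0.4 0.6 [-0.94  0.12  2.37  1.35  1.23 -0.88]
pick 0.4 0.8 [-0.93  0.22  2.25  1.2   1.35 -0.89]
pick 0.4 1.0 [-0.9   0.32  2.12  1.07  1.47 -0.91]
pick 0.4 1.2 [-0.86  0.41  1.98  0.95  1.58 -0.93]
pick 0.4 1.4 [-0.81  0.49  1.85  0.84  1.69 -0.95]
pick 0.4 1.6 [-0.76  0.57  1.73  0.73  1.8  -0.99]
pick 0.52 -0.6 [-0.18 -0.16  2.55  4.11  0.44 -2.27]
pick 0.52 -0.4 [-0.35 -0.22  2.6   3.29  0.29 -1.69]
pick 0.52 -0.2 [-0.54 -0.24  2.61  2.28  0.39 -0.92]
pick 0.52 -0.0 [-0.7  -0.2   2.59  1.82  0.61 -0.7 ]
pick 0.52 0.2 [-0.81 -0.13  2.53  1.58  0.82 -0.68]
pick 0.52 0.4 [-0.87 -0.03  2.44  1.4   1.   -0.71]
pick 0.52 0.6 [-0.9   0.07  2.34  1.25  1.15 -0.75]
pick 0.52 0.8 [-0.89  0.17  2.22  1.12  1.28 -0.79]
pick 0.52 1.
[... 1389 characters left out ...]
0.33 -1.68]
place 0.52 0.4 [ 0.09 -0.13  2.55  2.4   0.4  -1.03]
place 0.52 0.6 [-0.05 -0.1   2.52  1.92  0.6  -0.78]
place 0.52 0.8 [-0.16 -0.03  2.46  1.64  0.79 -0.72]
place 0.52 1.0 [-0.22  0.05  2.37  1.45  0.97 -0.72]
place 0.52 1.2 [-0.25  0.15  2.27  1.28  1.12 -0.75]
place 0.52 1.4 [-0.25  0.24  2.15  1.15  1.25 -0.77]
place 0.52 1.6 [-0.24  0.33  2.02  1.02  1.38 -0.8 ]
place 0.65 0.6 [-0.02 -0.11  2.44  1.59  0.48 -0.43]
place 0.65 0.8 [-0.11 -0.06  2.39  1.42  0.69 -0.46]
place 0.65 1.0 [-0.17  0.02  2.32  1.28  0.87 -0.52]
place 0.65 1.2 [-0.2   0.11  2.22  1.15  1.03 -0.59]
place 0.65 1.4 [-0.21  0.2   2.12  1.04  1.17 -0.65]
place 0.65 1.6 [-0.2   0.29  2.    0.93  1.31 -0.71]
```

```bash
python3 - <<'E'
from h import *
q=get_state()["qpos"];x0=get_state()["position"]
A=tool(.4,.5);J=np.array([534.7,-127.8,48]);pre=J-200*A[:,2]
print(pre,step(pre,A),"shift in target frame",(A.T@(pre-x0)).round(1))
for n,x in(("rot",x0),("pre",pre),("mid",J-100*A[:,2]),("grasp",J)):
    g=q.copy();q,e=ik(x,A,q);print(n,q.round(2),round(e,5))
A=tool(.85,.5);q1=q
for x in((480,0,150),(450,120,150),(500,150,46),(549,207,42)):
    q,e=ik(np.array(x,float),A,q);print(q.round(2),round(e,5))
E
```

```text
[ 373.03858665 -196.1493493   143.88510772] (array([-114.3,  105.9,   46.4]), array([ 28.1,  22.8, -23.9])) shift in target frame [-147.7   48.   -48.1]
rot [-1.04 -0.43  2.27  1.11  1.33 -0.18] 0.0
pre [-1.4  -0.29  2.42  1.03  1.49 -0.6 ] 0.0
mid [-1.13 -0.19  2.46  1.2   1.23 -0.63] 0.0
grasp [-0.88 -0.02  2.45  1.42  1.02 -0.74] 0.0
[-0.79 -0.2   2.34  1.11  1.36 -0.54] 0.0
[-0.55 -0.4   2.47  1.19  1.2  -0.39] 0.0
[-0.39 -0.12  2.54  1.45  0.99 -0.73] 0.0
[-0.19 -0.01  2.45  1.62  0.86 -0.75] 0.0
```

Emit:
move_arm([
  [0,0,0,0.0156,0.0127,-0.0133],
  [0,0,0,0.0156,0.0127,-0.0133],
  [0,0,0,0.0156,0.0127,-0.0133],
  [0,0,0,0.0156,0.0127,-0.0133],
  [0,0,0,0.0156,0.0127,-0.0133],
  [0,0,0,0.0156,0.0127,-0.0133],
  [0,0,0,0.0156,0.0127,-0.0133],
  [0,0,0,0.0156,0.0127,-0.0133],
  [0,0,0,0.0156,0.0127,-0.0133],
  [0,0,0,0.0156,0.0127,-0.0133],
  [0,0,0,0,0,0],
  [0,0,0,0,0,0],
])

```text
clock: 4.93
position: [459.6, -109.0, 250.2]
tool_rot: [-3.136, -1.07, 0.394]
contact_force: [0.7, -0.3, -0.7]
finger_gap: 0.999
grip_force: 0.0
```

Emit:
move_arm([
  [-0.46,0.15,-0.15,0,0,0],
  [-0.46,0.15,-0.15,0,0,0],
  [-0.46,0.15,-0.15,0,0,0],
  [-0.46,0.15,-0.15,0,0,0],
  [-0.46,0.15,-0.15,0,0,0],
  [-0.46,0.15,-0.15,0,0,0],
  [-0.46,0.15,-0.15,0,0,0],
  [-0.46,0.15,-0.15,0,0,0],
  [0,0,0,0,0,0],
  [0,0,0,0,0,0],
])

```text
clock: 5.77
position: [374.3, -196.4, 143.9]
tool_rot: [-3.138, -1.071, 0.396]
contact_force: [0.2, -0.1, 0.1]
finger_gap: 1.0
grip_force: 0.0
```

```bash
python3 - <<'E'
from h import *
A=tool(.4,.5);J=np.array([534.7,-127.8,48]);print(step(J,A))
w=capture("wrist")
for o in cut_out("wrist","jam_jar"):
    m=o["pixels"]&(w["z_map"]>0);v,u=np.nonzero(m);P=world(w,u,v)
    print(round(o["confidence"],2),o["bbox"],np.percentile(P,[2,50,98],0).round().tolist() if len(u) else 0)
    for lo,hi,r in((15,75,32),(88,100,26)):
        Q=P[(P[:,2]>lo)&(P[:,2]<hi)]
        if len(Q)>20:print(lo,len(Q),circ(Q,r).round(1))
s=get_state();print((fk(s["qpos"],PM)[0]-s["position"]).round(1),s["qpos"].round(2))
E
```

```text
(array([ -0.5,  -0.9, 199.1]), array([ 0. ,  0. , -0.1]))
0.87 [280.7, 125.1, 64.0, 106.3] [[503.0, -157.0, 7.0], [513.0, -133.0, 70.0], [563.0, -103.0, 98.0]]
15 2925 [ 535.6 -126.7   32. ]
88 1162 [ 533.3 -127.7   26. ]
0.75 [257.7, 65.3, 54.9, 89.1] [[605.0, -72.0, 10.0], [614.0, -48.0, 75.0], [660.0, -20.0, 98.0]]
15 1532 [638.3 -41.6  32. ]
88 757 [635.5 -43.   26. ]
0.72 [345.5, 73.5, 54.9, 91.9] [[628.0, -181.0, 5.0], [636.0, -156.0, 67.0], [686.0, -125.0, 97.0]]
15 2097 [ 660.8 -151.2   32. ]
88 816 [ 657.7 -151.7   26. ]
0.57 [550.4, 286.9, 89.6, 89.9] [[438.0, -377.0, 51.0], [456.0, -358.0, 70.0], [484.0, -340.0, 80.0]]
15 3776 [ 470.1 -376.6   32. ]
[ 11.4 -73.   -6.7] [-1.4  -0.11  2.29  1.04  1.46 -0.64]
```

Emit:
move_arm([
  [0,-0.02,0.6,0,0,0],
  [0,0,0.6,0,0,0],
  [0,0,0.6,0,0,0],
  [0,0,0.6,0,0,0],
  [0,0,0.6,0,0,0],
  [0,0,0.6,0,0,0],
  [0,0,0.6,0,0,0],
  [0,0,0.2,0,0,0],
  [0,0,0.2,0,0,0],
  [0,0,0.2,0,0,0],
  [0,0,0.18,0,0,0],
  [0,0,0,0,0,0],
])

```text
clock: 6.87
position: [535.8, -127.1, 48.8]
tool_rot: [3.14, -1.073, 0.401]
contact_force: [0.3, 0.5, 0.1]
finger_gap: 0.997
grip_force: 0.0
```

Emit:
move_arm([
  [0,0,0,0,0,0],
  [0,0,0,0,0,0],
  [0,0,0,0,0,0],
  [0,0,0,0,0,0],
  [0,0,0,0,0,0],
  [0,0,0,0,0,0],
  [0,0,0,0,0,0],
  [0,0,0,0,0,0],
  [0,0,0,0,0,0],
  [0,0,0,0,0,0],
], fingers=-1, newtons=30)

```text
clock: 7.7
position: [535.3, -127.7, 49.2]
tool_rot: [3.139, -1.073, 0.401]
contact_force: [-3.6, -1.3, 7.1]
finger_gap: 0.733
grip_force: 33.5
```

```bash
python3 - <<'E'
from h import *
s=get_state();print(repr(s["qpos"]),s["finger_gap"],s["grip_force"])
D=[([-1.47400708e+00,1.50953013e-01,1.43791004e+00,1.56e-05,1.55382682,-.133968],[131.496,-559.568,249.754]),
([-.395,-.067,1.664,0,1.545,1.413],[459.3,-108,250.4]),([-0.49719578,-0.48036047,2.09749691,0.20030616,0.89217743,1.23831141],[458.49718,-107.9482,250.4546]),
([-1.4,-.11,2.29,1.04,1.46,-.64],[374.3,-196.4,143.9]),(s["qpos"],s["position"])]
f=lambda p:np.concatenate([fk(np.array(q),p)[0]-x for q,x in D])
o=least_squares(f,PM);print(o.x.round(1).tolist(),o.fun.round(1))
A=tool(.85,.5);q=s["qpos"]
for x in((534,-128,100),(480,0,150),(450,120,150),(500,150,46),(549,207,42)):
    q,e=ik(np.array(x,float),A,q,o.x);print(q.round(2),round(e,5))
w=capture("wrist");cv2.imwrite("pics/w2.png",w["image"])
E
```

```text
array([-0.88266315,  0.21853717,  2.24372176,  1.44767119,  1.01288745,
       -0.78336954]) 0.7326475326240626 33.52430468425155
[160.1, -0.6, 70.6, 476.9, 500.3, 77.0, 302.3] [ 0.2 -0.1 -0.1  0.1 -0.1 -0.4 -0.1  0.1 -0.3  0.6 -0.1  2.2 -0.8 -0.3
 -1.5]
[-0.9   0.29  1.96  1.07  1.39 -0.68] 0.0
[-0.79 -0.03  2.21  1.11  1.35 -0.57] 0.0
[-0.55 -0.23  2.37  1.21  1.18 -0.46] 0.0
[-0.39  0.15  2.34  1.5   0.98 -0.81] 0.0
[-0.19  0.24  2.24  1.64  0.86 -0.79] 0.0
```

View pics/w2.png

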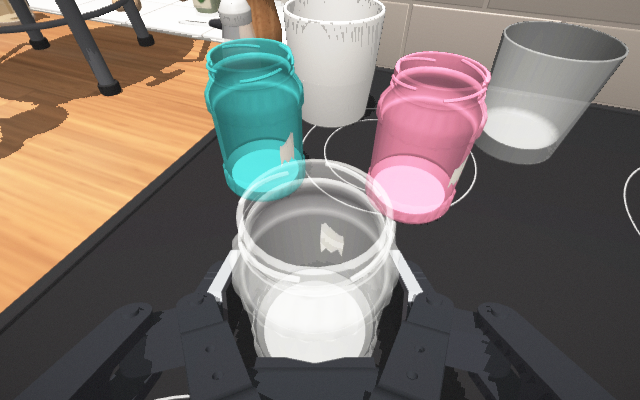

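Emit:
move_arm([
  [0.22,0,-0.12,0,0,0],
  [0.33,0,-0.18,0,0,0],
  [0.33,0,-0.18,0,0,0],
  [0.33,0,-0.18,0,0,0],
  [0,0,-0.5,0,0,0],
  [0,0,-0.5,0,0,0],
  [0,0,-0.5,0,0,0],
  [0,0,0,0,0,0],
])

```text
clock: 8.42
position: [485.2, -149.0, 133.7]
tool_rot: [3.136, -1.072, 0.402]
contact_force: [0.8, -1.2, -1.8]
finger_gap: 0.731
grip_force: 34.8
```

```bash
sed -i 's/^PM=.*/PM=[160.1,-.6,70.6,476.9,500.3,77,302.3]/' h.py; python3 - <<'E'
from h import *
t=capture("top")
for o in cut_out("top","wooden_spoon")[:1]:
    v,u=np.nonzero(o["pixels"]&(t["z_map"]>0));P=world(t,u,v);print(np.percentile(P,[1,50,99],0).round().tolist())
# refine spout / valve from top
for k in range(1):
    print(step([450,60,125],tool(.85,.5)))
s=get_state();A=tool(.85,.5);print(s["position"],(A.T@(np.array([450,60,125])-s["position"])).round(1),R.from_euler("xyz",s["tool_rot"]).as_matrix().T[:,2].round(3))
q,e=ik(s["position"],A,s["qpos"]);print(q.round(2),e);q,e=ik(np.array([450,60,125.]),A,q);print(q.round(2),e)
E
```

```text
[[333.0, 169.0, -11.0], [346.0, 371.0, 3.0], [380.0, 444.0, 12.0]]
(array([  16.1, -206.3,   44.9]), array([ 22.8,  -0.1, -12.3]))
[ 486.35340161 -148.48787864  132.64919029] [  56.9 -164.9  120.1] [ 0.878  0.002 -0.478]
[-1.01  0.2   1.99  1.01  1.49 -0.67] 2.0395041794425754e-14
[-0.72 -0.11  2.34  1.16  1.27 -0.6 ] 3.873392534614504e-10
```

Emit:
move_arm([
  [0,0,0,0.0211,0,-0.0114],
  [0,0,0,0.0211,0,-0.0114],
  [0,0,0,0.0211,0,-0.0114],
  [0,0,0,0.0211,0,-0.0114],
  [0,0,0,0.0211,0,-0.0114],
  [0,0,0,0.0211,0,-0.0114],
  [0,0,0,0,0,0],
])

```text
clock: 9.1
position: [487.6, -148.3, 131.8]
tool_rot: [-3.14, -1.073, 0.853]
contact_force: [1.0, -0.2, -3.2]
finger_gap: 0.73
grip_force: 34.8
```

Emit:
move_arm([
  [0.18,-0.52,0.38,0,0,0],
  [0.18,-0.52,0.38,0,0,0],
  [0.18,-0.52,0.38,0,0,0],
  [0.18,-0.52,0.38,0,0,0],
  [0.18,-0.52,0.38,0,0,0],
  [0.18,-0.52,0.38,0,0,0],
  [0.18,-0.52,0.38,0,0,0],
  [0.18,-0.52,0.38,0,0,0],
  [0,0,0,0,0,0],
  [0,0,0,0,0,0],
])

```text
clock: 9.93
position: [449.3, 64.5, 124.7]
tool_rot: [-3.14, -1.072, 0.849]
contact_force: [0.4, -0.8, -2.6]
finger_gap: 0.733
grip_force: 35.0
```

```bash
python3 - <<'E'
from h import *
s=get_state();print(s["position"],s["tool_rot"],(fk(s["qpos"],PM)[0]-s["position"]).round(1))
w=capture("wrist");cv2.imwrite("pics/w3.png",w["image"])
v,u=np.nonzero(w["z_map"]>0);P=world(w,u,v)
np.save("P3.npy",P)
C=np.array([735.2,297.7])
d=np.hypot(*(P[:,:2]-C).T)
for lo,hi in((128,140),(140,150),(150,160)):
    Q=P[(P[:,2]>lo)&(P[:,2]<hi)&(d>180)&(d<240)&(P[:,0]>500)]
    if len(Q)>10:print(lo,len(Q),circ(Q,12).round(1),Q.mean(0).round(1))
K=P[(d<125)&(P[:,2]>180)&(P[:,2]<330)];print("kettle",len(K),circ(K,110).round(1))
J=P[(P[:,2]>0)&(np.hypot(*(P[:,:2]-s["position"][:2]).T)<40)]
print("jar",np.percentile(J,[2,50,98],0).round())
E
```

```text
[449.30058826  64.53354675 124.70956327] [-3.13960262 -1.07239794  0.84922704] [-0.3 -0.8 -1.3]
128 860 [572.5 185.   12. ] [685.1 142.8 134.2]
140 732 [567.5 185.5  12. ] [679.4 144.7 145.2]
150 732 [555.1 200.   12. ] [585.  183.8 154.3]h.py:17: RuntimeWarning: Mean of empty slice.
  return least_squares(f,[*P[:,:2].mean(0)+[40,0],r or 40],loss="soft_l1",f_scale=3).x
  ret = um.true_divide(
Traceback (most recent call last):
  File "h.py", line 17, in circ
    return least_squares(f,[*P[:,:2].mean(0)+[40,0],r or 40],loss="soft_l1",f_scale=3).x
           ~~~~~~~~~~~~~^^^^^^^^^^^^^^^^^^^^^^^^^^^^^^^^^^^^^^^^^^^^^^^^^^^^^^^^^^^^^^
ValueError: Initial guess is outside of provided bounds
```

View pics/w3.png

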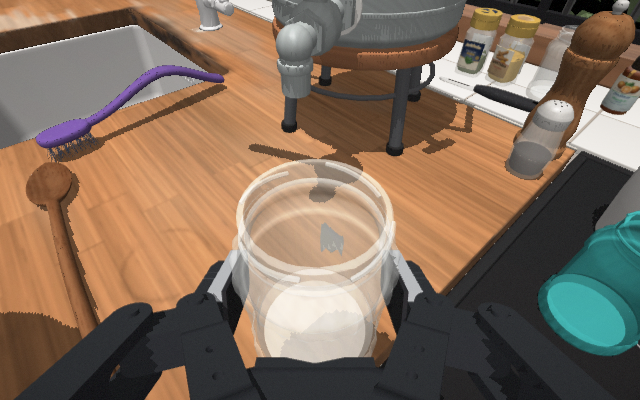

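```bash
python3 - <<'E'
from h import *
w=capture("wrist")
U,V=np.meshgrid(range(270,325),range(20,100));P=world(w,U.ravel(),V.ravel())
C=np.array([735.2,297.7])
m=(P[:,2]>122)&(P[:,2]<150)&(np.hypot(P[:,0]-549,P[:,1]-207)<35)
Q=P[m];print(len(Q),Q.min(0).round(),Q.max(0).round())
for lo,hi in((122,130),(130,137),(137,145),(145,150)):
    q=Q[(Q[:,2]>lo)&(Q[:,2]<hi)]
    if len(q)>15:
        for r in(11.5,14):
            f=lambda a:np.hypot(q[:,0]-a[0],q[:,1]-a[1])-r
            o=least_squares(f,[549,207],loss="soft_l1");print(lo,len(q),r,o.x.round(1),np.abs(o.fun).mean().round(2))
# held jar rim
s=get_state();U,V=np.meshgrid(range(225,410),range(150,300));P=world(w,U.ravel(),V.ravel())
m=np.hypot(*(P[:,:2]-s["position"][:2]).T)<40;zt=np.percentile(P[m,2],99.5);q=P[m&(P[:,2]>zt-8)];print("rim",zt,len(q),circ(q-[40,0,0],26)[:2]+[40,0],s["position"])
E
```

```text
929 [537. 188. 126.] [584. 215. 150.]
122 133 11.5 [550.9 202.8] 0.34
122 133 14 [552.7 205. ] 0.58
130 249 11.5 [550.9 202.6] 0.4
130 249 14 [552.7 204.9] 0.63
137 272 11.5 [550.8 202.5] 1.47
137 272 14 [552.7 204.6] 1.45
145 275 11.5 [549.7 200.4] 2.64
145 275 14 [551.4 202.8] 1.96
rim 173.90672563059087 7015 [449.18514082  62.76071156] [450.13257326  62.8528435  125.03415543]
```

Emit:
move_arm([
  [-0.4,0,0.22,0,0,0],
  [-0.4,0,0.22,0,0,0],
  [-0.4,0,0.22,0,0,0],
  [-0.4,0,0.22,0,0,0],
  [0,0,0,0,0,0],
])

```text
clock: 10.45
position: [450.1, 62.8, 50.0]
tool_rot: [-3.133, -1.073, 0.841]
contact_force: [0.8, 0.4, -4.4]
finger_gap: 0.735
grip_force: 36.8
```

Emit:
move_arm([
  [0.2,-0.04,0.38,0,0,0],
  [0.2,-0.04,0.38,0,0,0],
  [0.2,-0.04,0.38,0,0,0],
  [0.2,-0.04,0.38,0,0,0],
  [0.2,-0.04,0.38,0,0,0],
  [0.2,-0.04,0.38,0,0,0],
  [0.2,-0.04,0.38,0,0,0],
  [0.2,-0.04,0.38,0,0,0],
  [0,0,0,0,0,0],
  [0,0,0,0,0,0],
])

```text
clock: 11.28
position: [531.5, 175.1, 50.6]
tool_rot: [-3.14, -1.073, 0.85]
contact_force: [0.7, -0.2, -3.1]
finger_gap: 0.732
grip_force: 36.8
```

```bash
python3 - <<'E'
from h import *
print(step([551,204,50],tool(.85,.5)))
w=capture("wrist");cv2.imwrite("pics/w4.png",w["image"])
U,V=np.meshgrid(range(0,640),range(0,250));P=world(w,U.ravel(),V.ravel())
q=P[(P[:,2]>122)&(P[:,2]<140)&(np.hypot(P[:,0]-551,P[:,1]-204)<30)]
o=least_squares(lambda a:np.hypot(q[:,0]-a[0],q[:,1]-a[1])-11.5,[551,204],loss="soft_l1");print(len(q),o.x,q.min(0),q.max(0))
E
```

```text
(array([15.9, -4.4, 30.6]), array([-0.1, -0.1,  0. ]))
3184 [550.83933891 202.58863166] [538.35972643 189.85325756 125.09186373] [560.29887406 209.43856954 139.99119362]
```

View pics/w4.png

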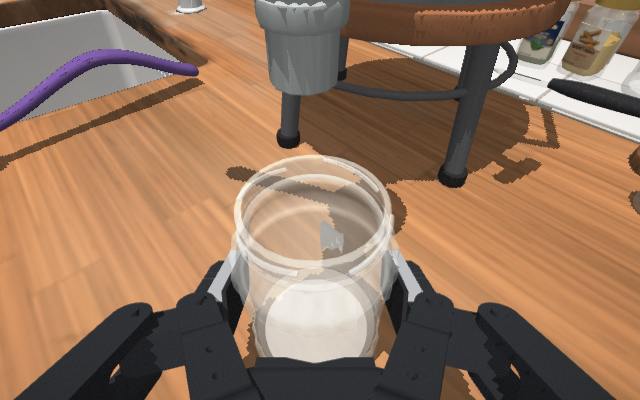

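Emit:
move_arm([
  [0.13,-0.03,0.25,0,0,0],
  [0.13,-0.03,0.25,0,0,0],
  [0.13,-0.03,0.25,0,0,0],
  [0,0,0,0,0,0],
  [0,0,0,0,0,0],
  [-0.05,0,0.03,0,0,0],
  [-0.05,0,0.03,0,0,0],
  [-0.04,0,0.02,0,0,0],
  [0,0,0,0,0,0],
  [0,0,0,0,0,0],
])

```text
clock: 12.17
position: [550.7, 202.6, 42.9]
tool_rot: [-3.139, -1.072, 0.849]
contact_force: [0.5, -0.2, -2.2]
finger_gap: 0.732
grip_force: 36.8
```

```bash
python3 - <<'E'
from h import *
for i in range(3): capture("wrist");s=get_state();print(s["position"].round(1),s["contact_force"].round(1))
print(step([551,203.2,42.5],tool(.85,.5)))
E
```

```text
[550.8 202.7  43.1] [ 0.2  0.3 -2.9]
[550.8 202.8  43.1] [ 0.2  0.2 -3.4]
[550.8 202.8  43.2] [-0.   1.  -2.8]
(array([-0.4, -0.1,  0.7]), array([-0.1, -0.1, -0. ]))
```

Emit:
move_arm([
  [-0.02,0,0.01,0,0,0],
  [0,0,0,0,0,0],
  [0,0,0,0,0,0],
])

```text
clock: 12.57
position: [550.8, 202.9, 42.3]
tool_rot: [-3.14, -1.073, 0.85]
contact_force: [-0.7, 0.0, -3.2]
finger_gap: 0.733
grip_force: 36.8
```

Emit:
move_arm([
  [-0.02,0,0.01,0,0,0],
  [0,0,0,0,0,0],
  [0,0,0,0,0,0],
])

```text
clock: 12.82
position: [550.9, 202.9, 41.7]
tool_rot: [-3.141, -1.073, 0.85]
contact_force: [-1.1, -1.5, 2.9]
finger_gap: 0.733
grip_force: 37.1
```

Emit:
move_arm([
  [0,0,0,0,0,0],
  [0,0,0,0,0,0],
  [0,0,0,0,0,0],
  [0,0,0,0,0,0],
  [0,0,0,0,0,0],
  [0,0,0,0,0,0],
  [0,0,0,0,0,0],
  [0,0,0,0,0,0],
], fingers=1)

```text
clock: 13.48
position: [550.8, 202.8, 41.4]
tool_rot: [-3.14, -1.073, 0.85]
contact_force: [0.2, -0.8, -0.5]
finger_gap: 0.997
grip_force: 0.0
```

Emit:
move_arm([
  [0,0,-0.1,0,0,0],
  [0,0,-0.2,0,0,0],
  [0,0,-0.4,0,0,0],
  [0,0,-0.6,0,0,0],
  [0,0,-0.6,0,0,0],
  [0,0,-0.6,0,0,0],
  [0,0,-0.6,0,0,0],
  [0,0,-0.6,0,0,0],
  [0,0,0,0,0,0],
  [0,0,0,0,0,0],
])

```text
clock: 14.32
position: [465.1, 103.7, 112.8]
tool_rot: [3.138, -1.072, 0.851]
contact_force: [-0.0, 0.7, 0.6]
finger_gap: 1.008
grip_force: 0.0
```

```bash
python3 - <<'E'
from h import *
w=capture("wrist");cv2.imwrite("pics/w5.png",w["image"]);s=get_state();print(s["position"],s["qpos"].round(2))
for o in cut_out("wrist","jam_jar")[:2]:
    v,u=np.nonzero(o["pixels"]&(w["z_map"]>0));P=world(w,u,v)
    print(round(o["confidence"],2),o["bbox"],np.percentile(P,[2,50,98],0).round().tolist())
    for lo,hi,r in((10,70,32),(82,94,26)):
        Q=P[(P[:,2]>lo)&(P[:,2]<hi)];print(lo,len(Q),circ(Q,r).round(1))
U,V=np.meshgrid(range(0,640),range(0,250));P=world(w,U.ravel(),V.ravel());im=w["image"][V.ravel(),U.ravel()].astype(int)
q=P[(P[:,2]>124)&(P[:,2]<140)&(np.hypot(P[:,0]-551,P[:,1]-204)<30)]
o=least_squares(lambda a:np.hypot(q[:,0]-a[0],q[:,1]-a[1])-11.5,[551,204],loss="soft_l1");print("spout",len(q),o.x)
b=(im[:,0]>im[:,2]+60)&(P[:,2]>185)&(P[:,2]<225)
if b.sum()>20:
    B=P[b];mu=B.mean(0);d=np.linalg.svd(B-mu)[2][0];pr=(B-mu)@d;print("blue",len(B),mu.round(1),d.round(3),(mu+d*pr.min()).round(),(mu+d*pr.max()).round())
E
```

```text
[465.18025043 104.43605703 112.30732017] [-0.57 -0.08  2.36  1.26  1.15 -0.61]
0.81 [273.7, 126.8, 77.8, 123.8] [[520.0, 171.0, 0.0], [539.0, 187.0, 65.0], [577.0, 229.0, 91.0]]
10 4039 [552.  203.1  32. ]
82 1563 [550.4 201.3  26. ]
0.75 [592.0, 295.8, 48.0, 101.4] [[605.0, -39.0, 6.0], [617.0, -19.0, 22.0], [640.0, -11.0, 47.0]]
10 2670 [637.3 -43.8  32. ]h.py:17: RuntimeWarning: Mean of empty slice.
  return least_squares(f,[*P[:,:2].mean(0)+[40,0],r or 40],loss="soft_l1",f_scale=3).x
  ret = um.true_divide(
Traceback (most recent call last):
  File "h.py", line 17, in circ
    return least_squares(f,[*P[:,:2].mean(0)+[40,0],r or 40],loss="soft_l1",f_scale=3).x
           ~~~~~~~~~~~~~^^^^^^^^^^^^^^^^^^^^^^^^^^^^^^^^^^^^^^^^^^^^^^^^^^^^^^^^^^^^^^
ValueError: Initial guess is outside of provided bounds
```

View pics/w5.png

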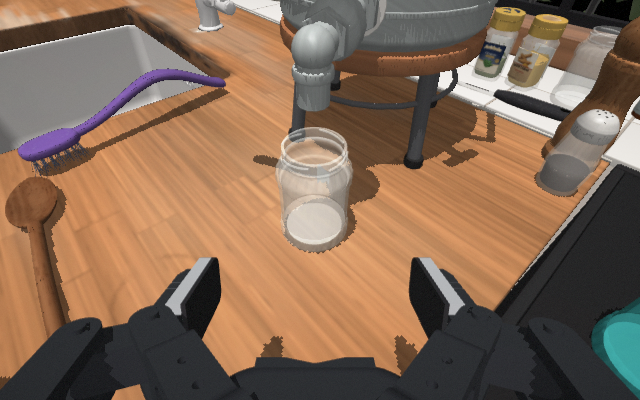

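```bash
cat >> h.py <<'E'
PIV=np.array([587.,222.5]);SH=2.045   # shut lever azimuth
def lev(th,lean,sgn=1,r=85,dz=0):
    a=SH+th;l=np.array([np.cos(a),np.sin(a),0]);k=np.array([np.sin(a),-np.cos(a),0])
    z=-np.cos(lean)*np.array([0,0,1.])+np.sin(lean)*k;x=sgn*l
    return np.r_[PIV+r*l[:2],204.5+dz],np.stack([x,np.cross(z,x),z],1)
E
python3 - <<'E'
from h import *
q0=get_state()["qpos"]
for sgn in(1,-1):
  for lean in(.2,.35,.6):
    for q4 in(0,1.2,2.5,3.6,-.8):
      g=q0.copy();g[:]=[0,.2,1.6,q4,1.4,0]
      for q6 in(-2,0,2):
        g[5]=q6
        out=[];q=g
        for th,dz in((0,100),(0,0),(.4,0),(.8,0),(.8,100)):
            x,A=lev(th,lean,sgn,dz=dz);q,e=ik(x,A,q);out.append((q.round(2).tolist(),e<1e-3))
        if all(o[1] for o in out): print(sgn,lean,out[0][0],out[1][0],out[3][0])
E
```

```text
1 0.2 [0.36, 0.12, 1.38, 0.02, 1.45, -0.11] [0.36, 0.15, 1.54, 0.02, 1.25, -0.12] [0.22, 0.07, 1.63, 0.18, 1.34, -1.08]
1 0.2 [0.36, 0.12, 1.38, 0.02, 1.45, -0.11] [0.36, 0.15, 1.54, 0.02, 1.25, -0.12] [0.22, 0.07, 1.63, 0.18, 1.34, -1.08]
1 0.2 [0.36, 0.12, 1.38, 0.02, 1.45, -0.11] [0.36, 0.15, 1.54, 0.02, 1.25, -0.12] [0.22, 0.07, 1.63, 0.18, 1.34, -1.08]
1 0.2 [0.36, 0.12, 1.38, 0.02, 1.45, -0.11] [0.36, 0.15, 1.54, 0.02, 1.25, -0.12] [0.22, 0.07, 1.63, 0.18, 1.34, -1.08]
1 0.2 [0.36, 0.12, 1.38, 0.02, 1.45, -0.11] [0.36, 0.15, 1.54, 0.02, 1.25, -0.12] [0.22, 0.07, 1.63, 0.18, 1.34, -1.08]
1 0.2 [0.36, 0.12, 1.38, 0.02, 1.45, -0.11] [0.36, 0.15, 1.54, 0.02, 1.25, -0.12] [0.22, 0.07, 1.63, 0.18, 1.34, -1.08]
1 0.2 [0.36, 0.12, 1.38, 0.02, 1.45, -0.11] [0.36, 0.15, 1.54, 0.02, 1.25, -0.12] [0.22, 0.07, 1.63, 0.18, 1.34, -1.08]
1 0.2 [0.36, 0.12, 1.38, 0.02, 1.45, -0.11] [0.36, 0.15, 1.54, 0.02, 1.25, -0.12] [0.22, 0.07, 1.63, 0.18, 1.34, -1.08]
1 0.2 [0.36, 0.12, 1.38, 0.02, 1.45, -0.11] [0.36, 0.15, 1.54, 0.02, 1.25, -0.12] [0.22, 0.07, 1.63, 0.18, 1.34, -1.08]
1 0.2 [0.36, 0.12, 1
[... 2519 characters left out ...]
0.09, 0.96, -0.17] [0.34, -0.05, 1.85, 0.11, 0.75, -0.2] [0.02, -0.03, 1.83, 0.61, 1.21, -1.44]
1 0.6 [0.34, -0.11, 1.7, 0.09, 0.96, -0.17] [0.34, -0.05, 1.85, 0.11, 0.75, -0.2] [0.02, -0.03, 1.83, 0.61, 1.21, -1.44]
1 0.6 [0.34, -0.11, 1.7, 0.09, 0.96, -0.17] [0.34, -0.05, 1.85, 0.11, 0.75, -0.2] [0.02, -0.03, 1.83, 0.61, 1.21, -1.44]
1 0.6 [0.34, -0.11, 1.7, 0.09, 0.96, -0.17] [0.34, -0.05, 1.85, 0.11, 0.75, -0.2] [0.02, -0.03, 1.83, 0.61, 1.21, -1.44]
1 0.6 [0.34, -0.11, 1.7, 0.09, 0.96, -0.17] [0.34, -0.05, 1.85, 0.11, 0.75, -0.2] [0.02, -0.03, 1.83, 0.61, 1.21, -1.44]
1 0.6 [0.34, -0.11, 1.7, 0.09, 0.96, -0.17] [0.34, -0.05, 1.85, 0.11, 0.75, -0.2] [0.02, -0.03, 1.83, 0.61, 1.21, -1.44]
```

Emit:
move_arm([
  [0.57,0,-0.31,0,0,0],
  [0.57,0,-0.31,0,0,0],
  [0.57,0,-0.31,0,0,0],
  [0.57,0,-0.31,0,0,0],
  [0.57,0,-0.31,0,0,0],
  [0.57,0,-0.31,0,0,0],
  [0.57,0,-0.31,0,0,0],
  [0.57,0,-0.31,0,0,0],
  [0,0,0,0,0,0],
  [0,0,0,0,0,0],
])

```text
clock: 15.25
position: [465.4, 105.6, 320.2]
tool_rot: [3.14, -1.073, 0.854]
contact_force: [-0.5, 0.7, -0.7]
finger_gap: 0.998
grip_force: 0.0
```

```bash
python3 - <<'E'
from h import *
x,A=lev(0,.35,dz=0);x=x-120*A[:,2];s=get_state();r=step(x,A);print(x,A.round(2).tolist(),r,np.linalg.norm(r[1]),"shift after rot",(A.T@(x-s["position"])).round(1))
B=R.from_euler("xyz",s["tool_rot"]);q=s["qpos"]
for f in np.linspace(0,1,6):
    q,e=ik(s["position"],(B*R.from_rotvec(np.deg2rad(r[1])*f)).as_matrix(),q);print(q.round(2),e<1e-3)
q,e=ik(x,A,q);print(q.round(2),e<1e-3)
E
```

```text
[511.5790816  279.33151695 317.22472554] [[-0.46, 0.84, 0.31], [0.89, 0.43, 0.16], [0.0, 0.34, -0.94]] (array([ 74.4, -79.5, 143. ]), array([ 19.9, -41.6, -68.7])) 82.74212953508025 shift after rot [133.4 112.1  44.1]
[-0.57 -0.41  2.11  1.09  1.38 -0.04] True
[-0.5  -0.37  2.    0.92  1.41 -0.16] True
[-0.41 -0.34  1.91  0.75  1.42 -0.27] True
[-0.3  -0.32  1.84  0.57  1.42 -0.36] True
[-0.18 -0.3   1.78  0.38  1.4  -0.45] True
[-0.05 -0.29  1.74  0.18  1.38 -0.53] True
[ 0.34 -0.06  1.56  0.05  1.3  -0.14] True
```

Emit:
move_arm([
  [0,0,0,0.0079,-0.0165,-0.0273],
  [0,0,0,0.0079,-0.0165,-0.0273],
  [0,0,0,0.0079,-0.0165,-0.0273],
  [0,0,0,0.0079,-0.0165,-0.0273],
  [0,0,0,0.0079,-0.0165,-0.0273],
  [0,0,0,0.0079,-0.0165,-0.0273],
  [0,0,0,0.0079,-0.0165,-0.0273],
  [0,0,0,0.0079,-0.0165,-0.0273],
  [0,0,0,0.0079,-0.0165,-0.0273],
  [0,0,0,0.0079,-0.0165,-0.0273],
  [0,0,0,0.0079,-0.0165,-0.0273],
  [0,0,0,0.0079,-0.0165,-0.0273],
])

```text
clock: 16.25
position: [465.3, 105.5, 318.0]
tool_rot: [2.755, -0.157, 1.927]
contact_force: [0.2, -0.7, -0.4]
finger_gap: 1.001
grip_force: 0.0
```

Emit:
move_arm([
  [0,0,0,0.0079,-0.0165,-0.0273],
  [0,0,0,0.0079,-0.0165,-0.0273],
  [0.42,0.35,0.14,0,0,0],
  [0.42,0.35,0.14,0,0,0],
  [0.42,0.35,0.14,0,0,0],
  [0.42,0.35,0.14,0,0,0],
  [0.42,0.35,0.14,0,0,0],
  [0.42,0.35,0.14,0,0,0],
  [0.42,0.35,0.14,0,0,0],
  [0.42,0.35,0.14,0,0,0],
  [0,0,0,0,0,0],
  [0,0,0,0,0,0],
], fingers=0)

```text
clock: 17.25
position: [510.6, 281.1, 313.4]
tool_rot: [2.796, -0.001, 2.048]
contact_force: [0.0, -0.1, 0.5]
finger_gap: 0.504
grip_force: 0.0
```

```bash
cat > blue.py <<'E'
from h import *
def blue(cam):
    c=capture(cam);z=c["z_map"];v,u=np.nonzero(z>0);P=world(c,u,v);im=c["image"][v,u].astype(int)
    b=(im[:,0]>im[:,2]+60)&(P[:,2]>185)&(P[:,2]<225)&(np.hypot(*(P[:,:2]-PIV).T)<150)
    B=P[b]
    if len(B)<15: return print(cam,"no blue",len(B))
    # fit axis: distance to horizontal line at z 204.5 = 8
    def f(a):
        l=np.array([np.cos(a[0]),np.sin(a[0]),0]);d=B-[PIV[0]-a[1]*l[1],PIV[1]+a[1]*l[0],204.5+a[2]]
        return np.linalg.norm(d-np.outer(d@l,l),axis=1)-8
    w=np.linalg.svd(B-B.mean(0))[2][0];w=w*np.sign((B.mean(0)[:2]-PIV)@w[:2])
    a=least_squares(f,[np.arctan2(w[1],w[0]),0,0],loss="soft_l1").x
    pr=(B[:,:2]-PIV)@[np.cos(a[0]),np.sin(a[0])]
    print(cam,len(B),"az",a[0].round(3),"theta",(a[0]-2.043).round(3),"off",a[1:].round(1),"range",pr.min().round(),pr.max().round())
    return c
E
python3 - <<'E'
from blue import *
c=blue("wrist");blue("top")
if c: cv2.imwrite("pics/w6.png",c["image"])
else: cv2.imwrite("pics/w6.png",capture("wrist")["image"])
print(step(*lev(0,.35)))
E
```

```text
wrist 1922 az 2.062 theta 0.019 off [-0.3 -0.2] range 41.0 125.0
top 59 az 1.996 theta -0.047 off [5.5 0. ] range 54.0 124.0
(array([ -0.8,   1.8, 117.7]), array([-0.1, -0. ,  0.1]))
```

View pics/w6.png

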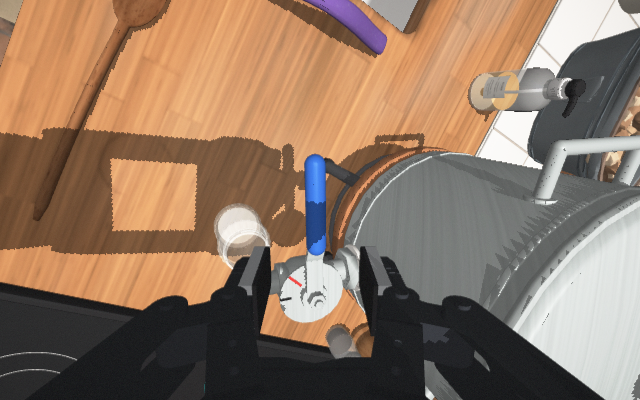

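Emit:
move_arm([
  [0,0.04,0.4,0,0,0],
  [0,0,0.5,0,0,0],
  [0,0,0.5,0,0,0],
  [0,0,0.5,0,0,0],
  [0,0,0.5,0,0,0],
  [0,0,0.35,0,0,0],
  [0,0,0.2,0,0,0],
  [0,0,0,0,0,0],
  [0,0,0,0,0,0],
])

```text
clock: 18.1
position: [548.4, 298.4, 206.0]
tool_rot: [2.792, -0.0, 2.045]
contact_force: [0.1, -0.2, 0.2]
finger_gap: 0.503
grip_force: 0.0
```

Emit:
move_arm([
  [0,0,0,0,0,0],
  [0,0,0,0,0,0],
  [0,0,0,0,0,0],
  [0,0,0,0,0,0],
  [0,0,0,0,0,0],
], fingers=-0.45, newtons=20)

```text
clock: 18.52
position: [548.4, 298.8, 206.1]
tool_rot: [2.791, -0.0, 2.045]
contact_force: [-0.6, -0.1, 0.3]
finger_gap: 0.274
grip_force: 0.0
```

```bash
python3 - <<'E'
from blue import *
x,A=lev(0,.35);print(step(x,A))
dth=.83/10
for th in(0,.4,.75):
    x0,A0=lev(th,.35);x1,A1=lev(th+dth,.35)
    print((A0.T@(x1-x0)/40).round(3),(R.from_matrix(A0.T@A1).as_rotvec()/np.pi).round(4))
q=get_state()["qpos"]
for th in(0,.4,.83): q,e=ik(*lev(th,.35),q);print(q.round(2),e<1e-3)
E
```

```text
(array([-0.5, -1. ,  1.4]), array([ 0., -0., -0.]))
[-0.007 -0.165 -0.06 ] [-0.      0.0091 -0.0248]
[-0.007 -0.165 -0.06 ] [ 0.      0.0091 -0.0248]
[-0.007 -0.165 -0.06 ] [ 0.      0.0091 -0.0248]
[ 0.35  0.07  1.66  0.05  1.07 -0.14] True
[ 0.25  0.02  1.71  0.22  1.13 -0.69] True
[ 0.14  0.02  1.71  0.33  1.29 -1.24] True
```

Emit:
move_arm([
  [-0.007,-0.165,-0.06,0,0.0091,-0.0248],
  [-0.007,-0.165,-0.06,0,0.0091,-0.0248],
  [-0.007,-0.165,-0.06,0,0.0091,-0.0248],
  [-0.007,-0.165,-0.06,0,0.0091,-0.0248],
  [-0.007,-0.165,-0.06,0,0.0091,-0.0248],
  [0,0,0,0,0,0],
])

```text
clock: 19.02
position: [521.2, 276.1, 206.0]
tool_rot: [2.791, -0.001, 2.464]
contact_force: [1.2, 0.7, -1.0]
finger_gap: 0.274
grip_force: 0.0
```

Emit:
move_arm([
  [-0.007,-0.165,-0.06,0,0.0091,-0.0248],
  [-0.007,-0.165,-0.06,0,0.0091,-0.0248],
  [-0.007,-0.165,-0.06,0,0.0091,-0.0248],
  [-0.007,-0.165,-0.06,0,0.0091,-0.0248],
  [-0.007,-0.165,-0.06,0,0.0091,-0.0248],
  [0,0,0,0,0,0],
  [0,0,0,0,0,0],
])

```text
clock: 19.6
position: [505.7, 245.7, 205.5]
tool_rot: [2.792, -0.002, 2.869]
contact_force: [0.2, 0.1, 0.2]
finger_gap: 0.276
grip_force: 0.0
```

```bash
python3 - <<'E'
from blue import *
blue("wrist");blue("top");s=get_state();print(s["contact_force"]);print(step(*lev(.83,.35)))
E
```

```text
wrist 5802 az 2.814 theta 0.771 off [ 0.7 -0.2] range 38.0 125.0
top 48 az 2.968 theta 0.925 off [-15.1  -0.7] range 91.0 126.0
[-0.80384569 -0.72563619  1.11635181]
(array([ 0. , -1.5,  0.6]), array([-0. , -0. , -0.3]))
```

Emit:
move_arm([
  [0,0,0,0,0,0],
  [0,0,0,0,0,0],
  [0,0,0,0,0,0],
  [0,0,0,0,0,0],
  [0,0,0,0,0,0],
], fingers=0)

```text
clock: 20.12
position: [505.2, 245.9, 205.7]
tool_rot: [2.791, -0.002, 2.875]
contact_force: [-1.2, 0.2, -0.0]
finger_gap: 0.501
grip_force: 0.0
```

Emit:
move_arm([
  [0,0,-0.2,0,0,0],
  [0,0,-0.5,0,0,0],
  [0,0,-0.5,0,0,0],
  [0,0,-0.5,0,0,0],
  [0,0,-0.5,0,0,0],
  [0,0,-0.5,0,0,0],
  [0,0,-0.5,0,0,0],
  [0,0,-0.5,0,0,0],
  [0,0,0,0,0,0],
  [0,0,0,0,0,0],
])

```text
clock: 20.95
position: [492.3, 196.3, 346.0]
tool_rot: [2.79, 0.001, 2.874]
contact_force: [1.0, -0.0, -0.6]
finger_gap: 0.504
grip_force: 0.0
```

```bash
python3 - <<'E'
from blue import *
c=blue("wrist");blue("top");cv2.imwrite("pics/w7.png",c["image"])
for n in("wrist","side"):
    c=capture(n)
    for o in cut_out(n,"jam_jar"):
        v,u=np.nonzero(o["pixels"]&(c["z_map"]>0));P=world(c,u,v);print(n,round(o["confidence"],2),o["bbox"],np.percentile(P,[2,50,98],0).round().tolist())
E
```

```text
wrist 1486 az 2.818 theta 0.775 off [ 0.3 -0.2] range 44.0 125.0
top 101 az 2.848 theta 0.805 off [-2.2 -0.4] range 47.0 125.0
wrist 0.89 [44.0, 293.5, 80.6, 82.8] [[605.0, -70.0, 7.0], [617.0, -32.0, 60.0], [656.0, -12.0, 98.0]]
wrist 0.83 [3.4, 345.4, 43.2, 51.3] [[628.0, -144.0, 4.0], [647.0, -124.0, 37.0], [676.0, -120.0, 79.0]]
wrist 0.62 [142.0, 358.4, 6.6, 10.6] [[469.0, -22.0, 2.0], [736.0, -20.0, 14.0], [743.0, 139.0, 378.0]]
wrist 0.56 [223.9, 173.7, 53.5, 61.5] [[520.0, 173.0, -1.0], [540.0, 200.0, 48.0], [578.0, 229.0, 91.0]]
side 0.83 [321.8, 213.9, 21.0, 31.6] [[608.0, -76.0, 2.0], [628.0, -66.0, 71.0], [665.0, -17.0, 94.0]]
side 0.8 [302.7, 185.5, 17.3, 28.2] [[528.0, 167.0, -5.0], [553.0, 176.0, 49.0], [581.0, 224.0, 87.0]]
side 0.69 [326.7, 226.6, 24.9, 34.8] [[631.0, -185.0, 6.0], [657.0, -175.0, 64.0], [688.0, -124.0, 94.0]]
```

View pics/w7.png

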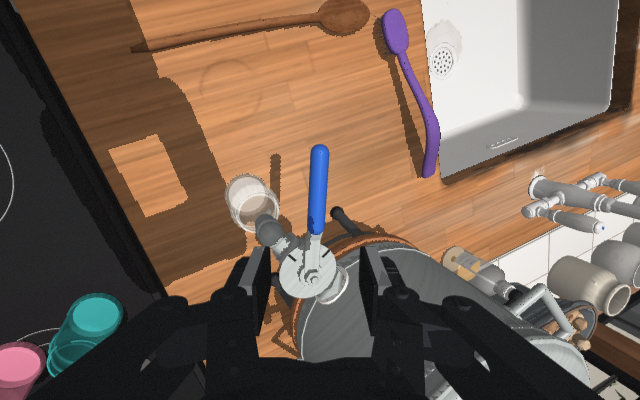

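The lever (318,190) lies over the red mark, between the two black lines at about 0.78 rad. The jar (252,203) stands upright under the spout, and the arm is clear of everything.

```bash
python3 -c "
from plant import *
print(sign_off())"
```

```text
the job is handed in; nothing more can be done
None
```

I stood the clear jar upright under the spout and then turned the blue lever to about 0.78 rad (half open is 0.785). I handed the job in with the arm clear at about 21 s of the 53 s allowed. The sign-off gave no verdict.

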